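# Open the push-and-turn cap of a descaler jug

### The arm

A 7-joint arm with a two-finger parallel gripper is mounted at the origin on the work surface. World frame = base frame: x ahead of the robot, y to its left, z up, the work surface at z = 0. Lengths are in m, angles in rad, forces in N, time in s.
With the tool pointing down it reaches from about 0.4 to 0.85 m from the base axis. Payload 4.5 kg.
Tool frame: the origin (TCP) lies on the mounting face of the last link; the fingertips stand 166 mm ahead of it and the grasp point (between the pads) lies 147 mm ahead of it; y points along the fingers, z is the direction in which the jaws open and shut, and the axes are right-handed (so a half turn about y gives the same grasp; the last joint's range is limited). The gripper opens to 88 mm and grips with 3 to 60 N. Pads are 18 mm wide; open, the fingers measure 123 mm over their backs; the gripper's body (75 mm by 187 mm) begins 45 mm behind the grasp point.
Start: joints at [1.182, 0.689, -0.195, 1.565, 0.157, 0.902, -0.215], TCP at [0.256, -0.57, 0.405] pointing down, gripper open.
Joint ranges: [-3.01, 3.01], [-0.46, 2.08], [-1.47, 1.51], [0.13, 2.56], [-1, 4.14], [0.04, 2.09], [-2.66, 2.66]. Speed limits (rad/s): [2.57, 2.57, 3.14, 3.14, 3.14, 3.14, 3.14].

### API

Orientations are given as a unit quaternion [x, y, z, w].
In Python, from plant import r gives the robot as it stands.
- The arm moves only by the tool arm_command, never from a script. Its argument "deltas" is a list of rows, each an object of numbers: "dx", "dy", "dz": the shift along the tool's x, y, z each as a share of 1000 mm, from -1 to 1; "wx", "wy", "wz": the turn, a rotation vector about the tool's x, y, z each as a share of 45 degrees, from -1 to 1. In form: [{"dx": .., "dy": .., "dz": .., "wx": .., "wy": .., "wz": ..}, ...]. A call has exactly 5 rows; each row is the pose to reach, as a shift and turn from the pose commanded when the call began, along the tool's axes at that moment; what a row does not reach only later rows make up. A row lasts 1/10 s, in which the tool goes at most 50 mm and 8.59 degrees, less where a joint would pass 70% of its speed; a pose out of reach is approached as far as the arm can. A call with a number of a shift or a turn outside -1 to 1 is refused whole. A call with a gripper value outside its range is refused whole. "claw" is the opening, from -1 (shut) to 1 (fully open), set as the call begins (left out, the last holds). The fingers move at their own pace and stop on an object; "grip_force" is the grip in N (left out, the last holds). Time passes only in rows, so rows that repeat a pose let the fingers close, or fill a call up. It gives the time, the measured TCP pose, the force and the opening at its end, in the units of the state.
- r.get_state(): the state, without advancing time (a new reading comes with each control period).
- r.snapshot(name): name is "side" or "top"; returns the picture (420x560x3 uint8, red, green, blue); there is no depth.
- r.get_calibration(name): a dict with "vertical_fov" (degrees; the focal length in pixels is half the picture's height over the tangent of half this angle, whatever the lens; pixels are square), "cx", "cy" (the principal point, pixels), "k1" (the pictures are not rectified: a ray, as slopes to the right and down, at radius r is drawn at 1 + k1 r^2 times it, then the intrinsics apply), "R" (3x3) and "t" (3): a world point X has camera coordinates R X + t. Camera axes: x right, y down, z forward; pixel columns grow to the right and rows downward; lengths in m; the calibration is good to about 2 mm. A picture is of the moment at which its call begins. get_calibration takes no time and is no camera call.
- r.finish_job(): hands the job in, once; it reports no verdict.
The state is a dict: "clock": time; "q": joint angles; "qd": joint speeds; "joint_torque": joint torques, N m; "tool_pos": TCP position; "eef_rot": TCP orientation; "contact_force": force on the tool from outside, world axes, zero at the start; "moment": the same for the moment, N m; "opening": opening from 0.0 (shut) to 1.0 (fully open).
Only numpy, scipy, OpenCV 4.12 (cv2) and the standard library are available. Lean on these libraries where they do the work, as an engineer would, in place of code of your own. Each camera call takes 0.05 s, during which the arm holds its last target.

### The job

Open the jug of descaler with the red child-resistant cap: keep the cap pushed firmly down while you turn it anticlockwise about a sixth of a turn, then lift it straight off, without brute force (the neck splits at 40 N) and without lifting, tipping or shoving the jug. Stand the cap on its open rim on the floor of the empty grey bin, roughly in the middle, setting it down rather than dropping it, and let go. Leave the blue-capped jug, the brass valve and the beaker where they are.

Things in the scene. Friction and masses are not known exactly. Their poses are not given: they have to be found in the camera images.
- jug: The jug to open: off-white plastic, orange label, red cap; loose and full (about 2.7 kg), standing in the black spill tray. Body 150 (x) x 100 (y) mm; body and handle end 50 mm or more below the top of the cap. Origin: centre of the underside; z up. The neck is 30 mm from the centre towards the jug's own -x, the handle is on its +x side. Turning a caught cap drags it round.
- mouth (a point): Centre of the rim of this jug's neck (under the red cap), on the neck's axis, 205 mm above the jug's underside; axes as the jug's. A hard collar on the neck stops the pushed cap about 1 mm after its lugs come free, at about 23 N; from there the force climbs steeply, and over 40 N between cap and jug splits the neck.
- cap_mid (a point): Centre of the loose red cap, on its axis, half-way up. A ribbed cylinder 52 mm across, 38 mm high, 70 g, with a white dash on its closed top; z is its axis, up. Its side is free all round: gripped 5 mm above its centre, fingertips stay clear of the neck. Once free it lifts straight off the neck, about 25 mm up to clear it.
- cap: The same cap; origin at the centre of its open rim, 19 mm below its centre. Three lugs inside it are caught behind 4.5 mm deep hooks on the neck and a strong spring holds it up (7 N, then 2.5 N/mm): a push of 20 to 25 N frees them. Arm and grip give some mm under such a push: go by force. Held down so, turn it anticlockwise from above (+z) by 1.05 rad (0.85 to 1.25 will do), then lift.
- bund: Fixed black spill tray 260 (x) x 370 (y) mm, rim 30 mm high, floor 5 mm thick, in which both jugs stand. Origin: centre of the underside.
- bin_floor (a point): Centre of the inner floor of the fixed empty grey stock bin, 5 mm above the bench. Inside 180 (its own x) x 150 (y) mm; side and back walls 45 mm above the floor, the front (-x) lip 25 mm. Axes as the bin's.
- spare_jug: Bystander: a jug of the same shape and weight with a blue label and a blue cap (222 mm high), standing in the spill tray beside the other; which side is which varies. Origin: centre of the underside.
- valve: Bystander: loose brass ball valve with a red lever, 115 mm long over the lever and 50 mm high. Origin: centre of its underside, x along the pipe.
- beaker: Bystander: loose clear measuring beaker, 76 mm across, 100 mm high. Origin: centre of the underside.

How it is judged:
By the outcome, as a careful person would: the job done as asked, in the order asked, and still so for the second after the job is handed in, with the robot touching nothing.
It also fails if it takes over 64 s, if anything falls off the work surface, if the arm or the gripper's body presses on something with over 40 N, if the wrist force passes 120 N, or if a joint passes its speed limit or range.

## Working session

There is one attempt and no reset: what is moved stays moved. The work goes in short steps, Python scripts to look and compute and a tool call to move; the robot and the scene stay as the last step left them, time stands still between calls to the robot, and variables do not carry over. Pictures are saved under pics/ and viewed, and the job is handed in when it is done.

Besides the shell and the picture viewer there is one more tool, called after "Emit:" as name(argument=value, ...), one argument or row to a line, values as JSON. arm_command: Moves the arm, as the interface text tells. Shift numbers are shares of 1000 mm and turn numbers shares of 45 degrees, none past 1 either way. Its arguments: {"type":"object","properties":{"deltas":{"type":"array","items":{"type":"object","properties":{"dx":{"type":"number","minimum":-1,"maximum":1},"dy":{"type":"number","minimum":-1,"maximum":1},"dz":{"type":"number","minimum":-1,"maximum":1},"wx":{"type":"number","minimum":-1,"maximum":1},"wy":{"type":"number","minimum":-1,"maximum":1},"wz":{"type":"number","minimum":-1,"maximum":1}}}},"claw":{"type":"number"},"grip_force":{"type":"number"}},"required":["deltas"]}

```bash
mkdir -p pics; ls
python3 - <<'E'
from plant import r
import cv2
s=r.get_state(); print(s)
for n in("side","top"):
    c=r.get_calibration(n); print(n,c)
    cv2.imwrite(f"pics/{n}0.png",r.snapshot(n)[:,:,::-1])
E
```

```text
pics
{'clock': 0.0, 'q': array([ 1.18180646,  0.68997285, -0.19452986,  1.5663412 ,  0.1573124 ,
        0.9024922 , -0.21509343]), 'qd': array([-1.29850564e-03,  1.18848198e-03,  4.59555259e-05, -1.95993707e-04,
       -1.03020528e-03,  2.19160214e-04,  1.93353103e-03]), 'joint_torque': array([-4.14856268e-04, -5.27564514e+01, -1.26709800e+00, -1.53433031e+01,
       -5.26163320e-02,  6.54095915e-03,  1.70376165e-04]), 'tool_pos': array([ 0.25628679, -0.56967714,  0.40391786]), 'eef_rot': array([-0.14858638,  0.69197504, -0.69073998,  0.14822587]), 'contact_force': array([-0.71600208, -0.27170667,  0.34903145]), 'moment': array([-0.03344769, -0.01415598,  0.00838504]), 'opening': 1.0020472577950668}
side {'vertical_fov': 57.30636468247379, 'cx': 282.1149845399227, 'cy': 211.35150154450864, 'k1': -0.021901758626897066, 'R': array([[-0.98501759,  0.17224669, -0.00845099],
       [ 0.14416032,  0.79552697, -0.58851902],
       [-0.09464746, -0.58091989, -0.8084392 ]]), 't': array([ 0.57594968, -0.04885756,  1.27270106])}
top {'vertical_fov': 43.59661862904594, 'cx': 274.67411167438024, 'cy': 208.58693776795118, 'k1': -0.16540604475560444, 'R': array([[-0.0213485 , -0.99962688,  0.01703936],
       [-0.99637298,  0.01986863, -0.08274133],
       [ 0.08237191, -0.01874396, -0.99642538]]), 't': array([0.0550536 , 0.61738459, 1.29081421])}
```

View pics/side0.png

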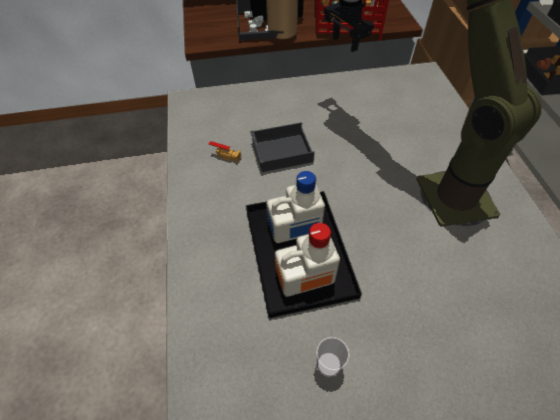

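View pics/top0.png

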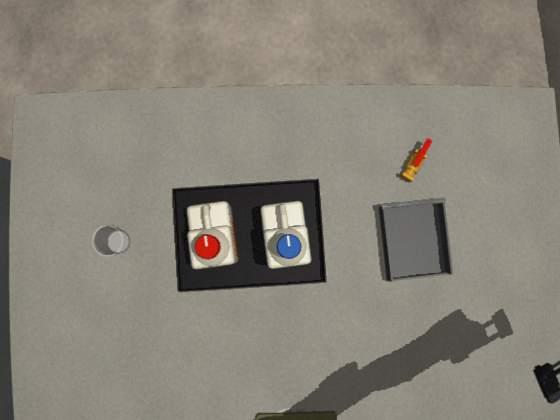

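The side view shows the red cap at about (319,236), nearer the beaker, with the blue cap at (306,182) and the empty bin at (283,148). The top view shows the red cap at (206,246), the blue cap at (289,245) and the bin floor at about (414,240). Next I'll measure them.

```bash
cat > h.py <<'E'
import numpy as np, cv2
from plant import r
from scipy.spatial.transform import Rotation as Ro
def cam(n):
    c=r.get_calibration(n); f=210/np.tan(np.radians(c["vertical_fov"]/2))
    return f,c
def ray(n,uv):
    f,c=cam(n); p=np.array([[[(uv[0]-c["cx"])/f,(uv[1]-c["cy"])/f]]],float)
    s=cv2.undistortPoints(p,np.eye(3),np.array([c["k1"],0,0,0,0]))[0,0]
    R=np.array(c["R"]); o=-R.T@np.array(c["t"]); d=R.T@np.array([s[0],s[1],1.]); return o,d/np.linalg.norm(d)
def plane(n,uv,z):
    o,d=ray(n,uv); return o+d*(z-o[2])/d[2]
def tri(a,b):
    o1,d1=ray("side",a); o2,d2=ray("top",b)
    M=np.stack([d1,-d2],1); s=np.linalg.lstsq(M,o2-o1,rcond=None)[0]
    p,q=o1+s[0]*d1,o2+s[1]*d2; return (p+q)/2,np.linalg.norm(p-q)
def proj(n,X):
    f,c=cam(n); R=np.array(c["R"]);p=R@np.array(X)+np.array(c["t"]); s=p[:2]/p[2]; s=s*(1+c["k1"]*(s@s)); return s*f+[c["cx"],c["cy"]]
def mask(im,lo,hi):
    h=cv2.cvtColor(im,cv2.COLOR_RGB2HSV); return cv2.inRange(h,lo,hi)
E
python3 - <<'E'
from h import *
T=cv2.imread("pics/top0.png")[:,:,::-1].copy();S=cv2.imread("pics/side0.png")[:,:,::-1].copy()
def big(m):
    cs,_=cv2.findContours(m,cv2.RETR_EXTERNAL,cv2.CHAIN_APPROX_NONE); return sorted(cs,key=cv2.contourArea)[::-1]
for nm,im in(("top",T),("side",S)):
    for col,(lo,hi) in dict(red=((0,170,90),(6,255,255)),blue=((105,120,60),(120,255,255))).items():
        for c in big(mask(im,lo,hi))[:2]:
            print(nm,col,cv2.contourArea(c),cv2.minEnclosingCircle(c),cv2.boundingRect(c))
# white dash
cv2.imwrite("pics/capT.png",cv2.resize(T[190:300,160:330],None,fx=4,fy=4,interpolation=cv2.INTER_CUBIC)[:,:,::-1])
cv2.imwrite("pics/capS.png",cv2.resize(S[160:300,240:360],None,fx=4,fy=4,interpolation=cv2.INTER_CUBIC)[:,:,::-1])
cv2.imwrite("pics/binT.png",cv2.resize(T[180:300,360:470],None,fx=5,fy=5,interpolation=cv2.INTER_CUBIC)[:,:,::-1])
E
```

```text
top red 379.5 ((207.01336669921875, 246.43582153320312), 12.25792407989502) (195, 235, 25, 24)
top red 131.5 ((421.5, 151.5), 14.57748031616211) (414, 139, 18, 27)
top blue 363.0 ((288.40167236328125, 246.11236572265625), 11.95249080657959) (277, 235, 24, 23)
side red 232.0 ((320.0, 231.5), 10.30786418914795) (310, 223, 21, 19)
side red 44.0 ((218.5, 146.0), 9.962529182434082) (209, 142, 20, 8)
side blue 171.0 ((305.8888854980469, 178.5), 9.233864784240723) (297, 171, 19, 16)
side blue 137.0 ((300.5, 230.0), 12.093486785888672) (290, 224, 22, 14)
```

View pics/capT.png

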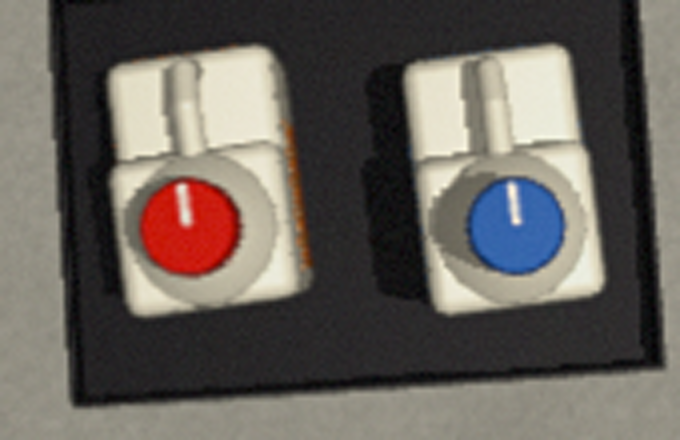

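View pics/capS.png

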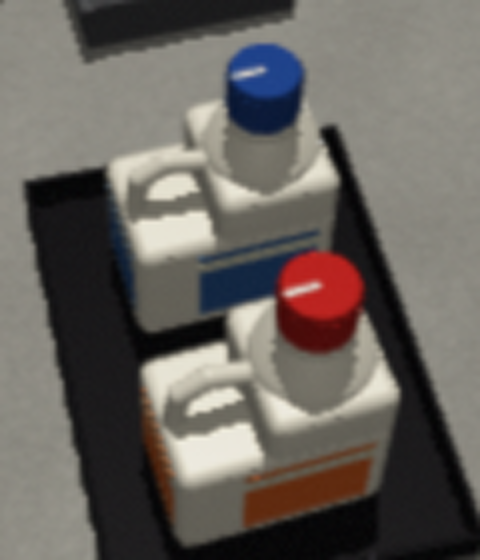

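View pics/binT.png

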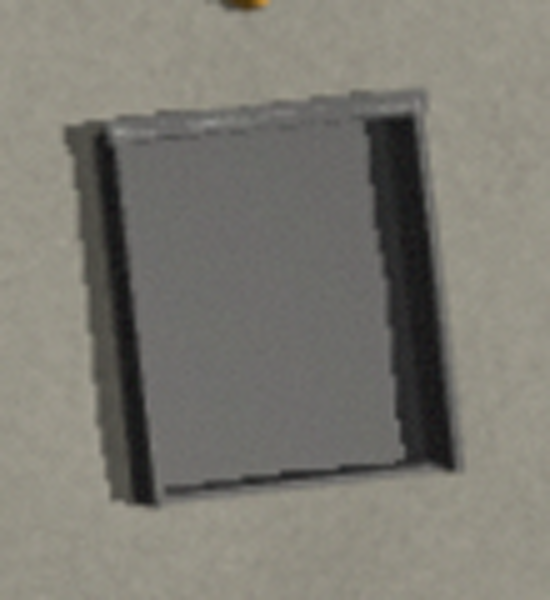

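Run:
```python
from h import *
np.set_printoptions(precision=4,suppress=True)
print("cap tri",tri((319.9,230.9),(206.6,246.1)))
print("blue tri",tri((305.9,178.3),(288.6,246.0)))
print("cap plane",plane("top",(206.6,246.1),.227),plane("side",(319.9,230.9),.227))
print("dash", [plane("top",(160+x/4-.4,190+y/4-.4),.227) for x,y in((182,183),(188,224))])
Z=lambda x,y:(360+(x+.5)/5-.5,180+(y+.5)/5-.5)
print("floor right edge",plane("top",Z(367,125),.005),plane("top",Z(405,462),.005))
print("rim right outer",plane("top",Z(426,92),.05),plane("top",Z(462,468),.05))
print("rim left outer",plane("top",Z(104,124),.05),plane("top",Z(155,503),.05))
print("floor front edge",plane("top",Z(170,494),.005),plane("top",Z(400,466),.005))
# jug edges, top of main body step and neck body
for n in("top","side"): 
    f,c=cam(n); print(n,-np.array(c["R"]).T@np.array(c["t"]))
```

```text
cap tri (array([0.5244, 0.192 , 0.2247]), np.float64(0.001672560155031149))
blue tri (array([0.5215, 0.0183, 0.2207]), np.float64(0.0009676984465980401))
cap plane [0.5251 0.1915 0.227 ] [0.5241 0.1937 0.227 ]
dash [array([0.5479, 0.1944, 0.227 ]), array([0.5262, 0.1915, 0.227 ])]
floor right edge [ 0.6222 -0.3699  0.005 ] [ 0.4471 -0.3832  0.005 ]
rim right outer [ 0.6346 -0.3869  0.05  ] [ 0.4452 -0.3977  0.05  ]
rim left outer [ 0.6215 -0.2202  0.05  ] [ 0.4333 -0.2395  0.05  ]
floor front edge [ 0.435  -0.2582  0.005 ] [ 0.4452 -0.3805  0.005 ]
top [0.51   0.067  1.3363]
side [0.6948 0.679  1.005 ]
```

```bash
cat >> h.py <<'E'
def go(p,yaw=None,q=None):
    """delta numbers to take grasp... TCP to p; yaw = world angle of the jaw axis (tool z)"""
    s=r.get_state(); R0=Ro.from_quat(s["eef_rot"]); t=np.array(s["tool_pos"])
    d=R0.inv().apply(np.array(p)-t)
    out=d
    if yaw is not None:
        z=np.array([np.cos(yaw),np.sin(yaw),0]); y=np.array([0,0,-1.]); x=np.cross(y,z)
        Rt=Ro.from_matrix(np.stack([x,y,z],1)); w=(R0.inv()*Rt).as_rotvec()
        print("w share",np.round(w/(np.pi/4),4),"deg",np.degrees(w).round(2))
    print("d share",d.round(4))
def st():
    s=r.get_state(); M=Ro.from_quat(s["eef_rot"]).as_matrix()
    print("t",round(float(s["clock"]),2),"tcp",np.round(s["tool_pos"],4),"jawyaw",round(float(np.arctan2(M[1,2],M[0,2])),4),"F",np.round(s["contact_force"],2),"M",np.round(s["moment"],2),"open",round(float(s["opening"]),3),"q",np.round(s["q"],2))
    return M
E
python3 - <<'E'
from h import *
np.set_printoptions(precision=4,suppress=True)
print(st())
go([.5247,.192,.48],0.5)
go([.5247,.192,.48],0.0)
E
```

```text
t 0.1 tcp [ 0.2563 -0.5697  0.404 ] jawyaw -1.1479 F [-1.    0.71  0.51] M [-0.03  0.02 -0.  ] open 1.001 q [ 1.18  0.69 -0.19  1.57  0.16  0.9  -0.22]
[[-0.9119 -0.0008  0.4104]
 [-0.4104  0.0014 -0.9119]
 [ 0.0001 -1.     -0.0016]]
w share [ 0.0017 -2.0982 -0.0016] deg [  0.08 -94.42  -0.07]
d share [-0.5573 -0.0751 -0.5846]
w share [ 0.0019 -1.4616 -0.0011] deg [  0.09 -65.77  -0.05]
d share [-0.5573 -0.0751 -0.5846]
```

Emit:
arm_command(
  deltas=[
    {"dx":-0.02,"dy":-0.03,"dz":-0.013,"wy":-0.08},
    {"dx":-0.055,"dy":-0.055,"dz":-0.04,"wy":-0.2},
    {"dx":-0.095,"dy":-0.07,"dz":-0.065,"wy":-0.34},
    {"dx":-0.13,"dy":-0.076,"dz":-0.09,"wy":-0.48},
    {"dx":-0.165,"dy":-0.076,"dz":-0.115,"wy":-0.62},
  ],
  claw=1,
  grip_force=55,
)

```text
invalid input at $.deltas[0]: expected keys dx, dy, dz, wx, wy, wz
```

Run:
```python
from h import *
st(); go([.5247,.192,.48],-.2); go([.45,-.15,.48])
```

```text
t 0.1 tcp [ 0.2563 -0.5697  0.404 ] jawyaw -1.1479 F [-1.    0.71  0.51] M [-0.03  0.02 -0.  ] open 1.001 q [ 1.18  0.69 -0.19  1.57  0.16  0.9  -0.22]
w share [ 2.0000e-03 -1.2069e+00 -8.0000e-04] deg [ 9.000e-02 -5.431e+01 -4.000e-02]
d share [-0.5573 -0.0751 -0.5846]
d share [-0.3489 -0.0755 -0.3034]
```

Emit:
arm_command(
  deltas=[
    {"dx":-0.02,"dy":-0.03,"dz":-0.013,"wx":0,"wy":-0.08,"wz":0},
    {"dx":-0.055,"dy":-0.055,"dz":-0.04,"wx":0,"wy":-0.2,"wz":0},
    {"dx":-0.095,"dy":-0.07,"dz":-0.065,"wx":0,"wy":-0.34,"wz":0},
    {"dx":-0.13,"dy":-0.076,"dz":-0.09,"wx":0,"wy":-0.48,"wz":0},
    {"dx":-0.165,"dy":-0.076,"dz":-0.115,"wx":0,"wy":-0.62,"wz":0},
  ],
  claw=1,
  grip_force=55,
)

```text
clock: 0.6
tool_pos: [0.3606, -0.3957, 0.4817]
eef_rot: [0.312, -0.634, 0.635, -0.312]
contact_force: [0.6, -0.4, 0.3]
opening: 0.998
```

Run:
```python
from h import *
st(); go([.5247,.192,.48],-.2); go([.45,-.15,.48])
```

```text
t 0.6 tcp [ 0.3606 -0.3957  0.4817] jawyaw -0.6564 F [ 0.63 -0.37  0.27] M [-0.09 -0.1   0.01] open 0.998 q [ 0.97  0.49 -0.36  1.73  0.2   0.96 -0.12]
w share [-0.0026 -0.5811  0.0009] deg [ -0.12 -26.15   0.04]
d share [-0.5657  0.0011 -0.2287]
d share [-0.2492  0.0015 -0.0792]
```

Emit:
arm_command(
  deltas=[
    {"dx":-0.043,"dy":0,"dz":-0.015,"wx":0,"wy":-0.08,"wz":0},
    {"dx":-0.088,"dy":0,"dz":-0.03,"wx":0,"wy":-0.16,"wz":0},
    {"dx":-0.132,"dy":0,"dz":-0.045,"wx":0,"wy":-0.24,"wz":0},
    {"dx":-0.176,"dy":0,"dz":-0.06,"wx":0,"wy":-0.32,"wz":0},
    {"dx":-0.22,"dy":0,"dz":-0.08,"wx":0,"wy":-0.4,"wz":0},
  ],
)

```text
clock: 1.1
tool_pos: [0.4321, -0.1731, 0.4806]
eef_rot: [0.407, -0.578, 0.578, -0.407]
contact_force: [0.2, 0.1, -0.4]
opening: 1.002
```

Run:
```python
from h import *
st(); go([.5247,.192,.48],-.2)
```

```text
t 1.1 tcp [ 0.4321 -0.1731  0.4806] jawyaw -0.3449 F [ 0.22  0.13 -0.42] M [ 0.01 -0.15 -0.03] open 1.002 q [ 0.61  0.4  -0.48  1.91  0.24  0.88 -0.33]
w share [-0.0004 -0.1845  0.    ] deg [-0.02 -8.3   0.  ]
d share [-0.3749  0.0006 -0.0363]
```

Emit:
arm_command(
  deltas=[
    {"dx":-0.045,"dy":0,"dz":-0.004,"wx":0,"wy":-0.04,"wz":0},
    {"dx":-0.09,"dy":0,"dz":-0.009,"wx":0,"wy":-0.08,"wz":0},
    {"dx":-0.135,"dy":0,"dz":-0.013,"wx":0,"wy":-0.12,"wz":0},
    {"dx":-0.18,"dy":0,"dz":-0.018,"wx":0,"wy":-0.16,"wz":0},
    {"dx":-0.22,"dy":0,"dz":-0.022,"wx":0,"wy":-0.184,"wz":0},
  ],
)

```text
clock: 1.6
tool_pos: [0.4858, 0.042, 0.4806]
eef_rot: [-0.448, 0.548, -0.547, 0.447]
contact_force: [0.8, -0.1, -0.5]
opening: 1.0
```

Emit:
arm_command(
  deltas=[
    {"dx":-0.045,"dy":0,"dz":-0.004,"wx":0,"wy":0,"wz":0},
    {"dx":-0.085,"dy":0,"dz":-0.008,"wx":0,"wy":0,"wz":0},
    {"dx":-0.11,"dy":0,"dz":-0.01,"wx":0,"wy":0,"wz":0},
    {"dx":-0.12,"dy":0,"dz":-0.011,"wx":0,"wy":0,"wz":0},
    {"dx":-0.12,"dy":0,"dz":-0.011,"wx":0,"wy":0,"wz":0},
  ],
)

```text
clock: 2.1
tool_pos: [0.4989, 0.1603, 0.4804]
eef_rot: [-0.448, 0.548, -0.547, 0.447]
contact_force: [0.4, 0.2, 0.3]
opening: 1.0
```

Run:
```python
from h import *
st(); go([.5247,.192,.44],-.2)
```

```text
t 2.1 tcp [0.4989 0.1603 0.4804] jawyaw -0.2002 F [0.41 0.19 0.35] M [-0.04 -0.09 -0.01] open 1.0 q [-0.07  0.5  -0.53  1.75  0.29  0.97 -0.91]
w share [ 0.0008 -0.0002  0.0002] deg [ 0.03 -0.01  0.01]
d share [-0.0362  0.0404  0.019 ]
```

Emit:
arm_command(
  deltas=[
    {"dx":-0.012,"dy":0,"dz":0.007,"wx":0,"wy":0,"wz":0},
    {"dx":-0.027,"dy":0.01,"dz":0.014,"wx":0,"wy":0,"wz":0},
    {"dx":-0.0362,"dy":0.025,"dz":0.019,"wx":0,"wy":0,"wz":0},
    {"dx":-0.0362,"dy":0.04,"dz":0.019,"wx":0,"wy":0,"wz":0},
    {"dx":-0.0362,"dy":0.04,"dz":0.019,"wx":0,"wy":0,"wz":0},
  ],
)

```text
clock: 2.6
tool_pos: [0.5246, 0.1902, 0.4375]
eef_rot: [-0.449, 0.548, -0.548, 0.445]
contact_force: [-0.8, -1.2, 0.1]
opening: 1.0
```

Run:
```python
from h import *
st(); go([.5247,.192,.36],-.2)
S=r.snapshot("side");T=r.snapshot("top")
cv2.imwrite("pics/S1.png",cv2.resize(S[130:310,220:400],None,fx=4,fy=4,interpolation=cv2.INTER_CUBIC)[:590,:,::-1])
cv2.imwrite("pics/T1.png",cv2.resize(T[150:300,130:330],None,fx=4,fy=4,interpolation=cv2.INTER_CUBIC)[:590,:,::-1])
for n in("side","top"):
  print(n,proj(n,[.5247,.192,.227]))
```

```text
t 2.6 tcp [0.5246 0.1902 0.4375] jawyaw -0.2027 F [-0.81 -1.21  0.08] M [-0.06  0.01  0.05] open 1.0 q [-0.13  0.59 -0.5   1.72  0.34  0.92 -0.97]
w share [ 0.0061 -0.0034  0.0052] deg [ 0.28 -0.15  0.23]
d share [-0.0021  0.0775  0.0001]
side [319.48727773 230.36835774]
top [206.35376803 246.307896  ]
```

View pics/S1.png

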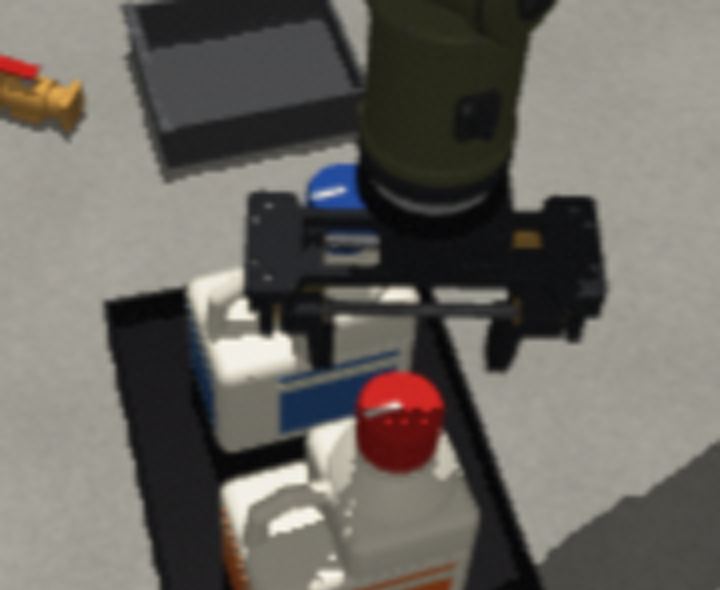

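View pics/T1.png

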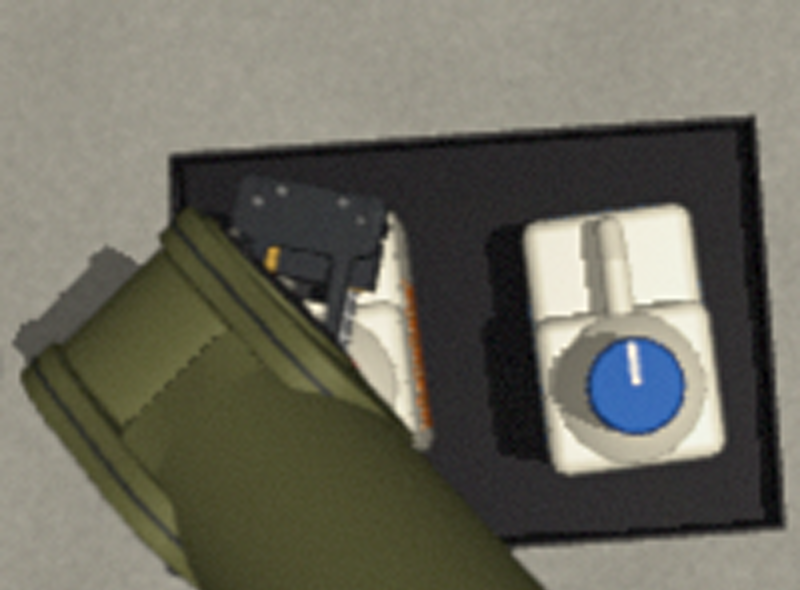

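Both fingers straddle the red cap: in the side crop the tips are at about (320,350) and (500,360), with the cap at (400,420) below and between them. I'll descend.

Emit:
arm_command(
  deltas=[
    {"dx":-0.001,"dy":0.01,"dz":0,"wx":0,"wy":0,"wz":0},
    {"dx":-0.0015,"dy":0.025,"dz":0,"wx":0,"wy":0,"wz":0},
    {"dx":-0.0015,"dy":0.035,"dz":0,"wx":0,"wy":0,"wz":0},
    {"dx":-0.0015,"dy":0.04,"dz":0,"wx":0,"wy":0,"wz":0},
    {"dx":-0.0015,"dy":0.04,"dz":0,"wx":0,"wy":0,"wz":0},
  ],
)

```text
clock: 3.2
tool_pos: [0.5252, 0.1925, 0.4001]
eef_rot: [-0.447, 0.548, -0.548, 0.447]
contact_force: [-0.3, 0.4, 0.2]
opening: 1.002
```

Run:
```python
from h import *
st(); go([.5246,.1922,.361],-.2)
S=r.snapshot("side")
cv2.imwrite("pics/S2.png",cv2.resize(S[150:300,240:380],None,fx=4,fy=4,interpolation=cv2.INTER_CUBIC)[:590,:,::-1])
```

```text
t 3.2 tcp [0.5252 0.1925 0.4001] jawyaw -0.2024 F [-0.34  0.36  0.18] M [-0.03 -0.05  0.02] open 1.002 q [-0.15  0.64 -0.47  1.76  0.38  0.83 -1.  ]
w share [ 0.0011 -0.003   0.001 ] deg [ 0.05 -0.14  0.05]
d share [ 0.0003  0.0391 -0.0005]
```

View pics/S2.png

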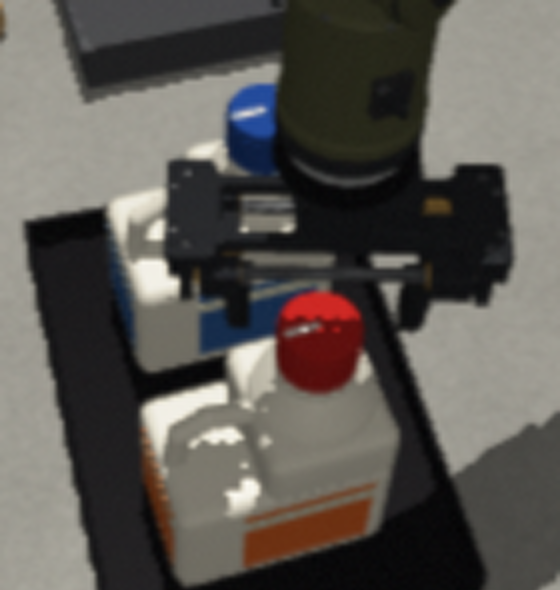

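The tips sit evenly on both sides of the cap, at crop (238,320) and (411,325) with the cap centre near 320. I'll go down to grasp height.

Emit:
arm_command(
  deltas=[
    {"dx":0.0003,"dy":0.01,"dz":-0.0005,"wx":0,"wy":0,"wz":0},
    {"dx":0.0003,"dy":0.022,"dz":-0.0005,"wx":0,"wy":0,"wz":0},
    {"dx":0.0003,"dy":0.033,"dz":-0.0005,"wx":0,"wy":0,"wz":0},
    {"dx":0.0003,"dy":0.039,"dz":-0.0005,"wx":0,"wy":0,"wz":0},
    {"dx":0.0003,"dy":0.039,"dz":-0.0005,"wx":0,"wy":0,"wz":0},
  ],
)

```text
clock: 3.75
tool_pos: [0.5244, 0.1922, 0.3604]
eef_rot: [-0.448, 0.548, -0.548, 0.446]
contact_force: [-0.7, -0.7, 0.6]
opening: 1.0
```

Emit:
arm_command(
  deltas=[
    {"dx":0,"dy":0,"dz":0,"wx":0,"wy":0,"wz":0},
    {"dx":0,"dy":0,"dz":0,"wx":0,"wy":0,"wz":0},
    {"dx":0,"dy":0,"dz":0,"wx":0,"wy":0,"wz":0},
    {"dx":0,"dy":0,"dz":0,"wx":0,"wy":0,"wz":0},
    {"dx":0,"dy":0,"dz":0,"wx":0,"wy":0,"wz":0},
  ],
  claw=0.3,
  grip_force=4,
)

```text
clock: 4.25
tool_pos: [0.5248, 0.1925, 0.3619]
eef_rot: [0.447, -0.548, 0.548, -0.447]
contact_force: [0.5, 0.6, 0.2]
opening: 0.649
```

Run:
```python
from h import *
st(); go([.5246,.1922,.361],-.2)
```

```text
t 4.25 tcp [0.5248 0.1925 0.3619] jawyaw -0.2024 F [0.47 0.56 0.15] M [-0.06 -0.1  -0.01] open 0.649 q [-0.17  0.69 -0.44  1.8   0.41  0.74 -1.04]
w share [-0.0005 -0.003  -0.0002] deg [-0.02 -0.14 -0.01]
d share [ 0.0003  0.0009 -0.0001]
```

Emit:
arm_command(
  deltas=[
    {"dx":0,"dy":0.001,"dz":0,"wx":0,"wy":0,"wz":0},
    {"dx":0,"dy":0.001,"dz":0,"wx":0,"wy":0,"wz":0},
    {"dx":0,"dy":0.001,"dz":0,"wx":0,"wy":0,"wz":0},
    {"dx":0,"dy":0.001,"dz":0,"wx":0,"wy":0,"wz":0},
    {"dx":0,"dy":0.001,"dz":0,"wx":0,"wy":0,"wz":0},
  ],
  claw=0,
  grip_force=4,
)

```text
clock: 4.75
tool_pos: [0.5253, 0.1924, 0.361]
eef_rot: [0.446, -0.548, 0.548, -0.447]
contact_force: [2.7, -0.4, 3.0]
opening: 0.593
```

Run:
```python
from h import *
st(); st()
```

```text
t 4.75 tcp [0.5253 0.1924 0.361 ] jawyaw -0.2027 F [ 2.75 -0.41  2.98] M [-0.17 -0.69 -0.01] open 0.593 q [-0.17  0.69 -0.44  1.8   0.42  0.74 -1.04]
t 4.75 tcp [0.5253 0.1924 0.361 ] jawyaw -0.2027 F [ 2.75 -0.41  2.98] M [-0.17 -0.69 -0.01] open 0.593 q [-0.17  0.69 -0.44  1.8   0.42  0.74 -1.04]
```

Emit:
arm_command(
  deltas=[
    {"dx":0,"dy":0,"dz":0.0006,"wx":0,"wy":0,"wz":0},
    {"dx":0,"dy":0,"dz":0.0006,"wx":0,"wy":0,"wz":0},
    {"dx":0,"dy":0,"dz":0.0006,"wx":0,"wy":0,"wz":0},
    {"dx":0,"dy":0,"dz":0.0006,"wx":0,"wy":0,"wz":0},
    {"dx":0,"dy":0,"dz":0.0006,"wx":0,"wy":0,"wz":0},
  ],
  claw=-1,
  grip_force=55,
)

```text
clock: 5.25
tool_pos: [0.5254, 0.1924, 0.3611]
eef_rot: [0.447, -0.548, 0.548, -0.447]
contact_force: [1.5, -0.3, 5.2]
opening: 0.582
```

Run:
```python
from h import *
st()
```

```text
t 5.25 tcp [0.5254 0.1924 0.3611] jawyaw -0.2024 F [ 1.46 -0.31  5.18] M [-0.21 -0.39 -0.05] open 0.582 q [-0.17  0.69 -0.44  1.8   0.42  0.74 -1.04]
```

Emit:
arm_command(
  deltas=[
    {"dx":0,"dy":0.0005,"dz":0.0002,"wx":0,"wy":0,"wz":0},
    {"dx":0,"dy":0.001,"dz":0.0002,"wx":0,"wy":0,"wz":0},
    {"dx":0,"dy":0.0015,"dz":0.0002,"wx":0,"wy":0,"wz":0},
    {"dx":0,"dy":0.002,"dz":0.0002,"wx":0,"wy":0,"wz":0},
    {"dx":0,"dy":0.002,"dz":0.0002,"wx":0,"wy":0,"wz":0},
  ],
)

```text
clock: 5.75
tool_pos: [0.5254, 0.1925, 0.3597]
eef_rot: [0.447, -0.548, 0.548, -0.447]
contact_force: [0.4, -0.6, 9.6]
opening: 0.588
```

Run:
```python
from h import *
st()
```

```text
t 5.75 tcp [0.5254 0.1925 0.3597] jawyaw -0.2023 F [ 0.36 -0.6   9.62] M [-0.28 -0.09  0.01] open 0.588 q [-0.17  0.69 -0.44  1.81  0.42  0.74 -1.04]
```

Emit:
arm_command(
  deltas=[
    {"dx":0,"dy":0.001,"dz":0,"wx":0,"wy":0,"wz":0},
    {"dx":0,"dy":0.002,"dz":0,"wx":0,"wy":0,"wz":0},
    {"dx":0,"dy":0.003,"dz":0,"wx":0,"wy":0,"wz":0},
    {"dx":0,"dy":0.003,"dz":0,"wx":0,"wy":0,"wz":0},
    {"dx":0,"dy":0.003,"dz":0,"wx":0,"wy":0,"wz":0},
  ],
)

```text
clock: 6.25
tool_pos: [0.5254, 0.1925, 0.3573]
eef_rot: [0.447, -0.548, 0.548, -0.447]
contact_force: [-0.7, -1.7, 14.6]
opening: 0.581
```

Run:
```python
from h import *
st()
```

```text
t 6.25 tcp [0.5254 0.1925 0.3573] jawyaw -0.2024 F [-0.71 -1.74 14.59] M [-0.42  0.15 -0.  ] open 0.581 q [-0.17  0.69 -0.44  1.81  0.42  0.73 -1.04]
```

Emit:
arm_command(
  deltas=[
    {"dx":0,"dy":0.001,"dz":0,"wx":0,"wy":0,"wz":0},
    {"dx":0,"dy":0.002,"dz":0,"wx":0,"wy":0,"wz":0},
    {"dx":0,"dy":0.003,"dz":0,"wx":0,"wy":0,"wz":0},
    {"dx":0,"dy":0.003,"dz":0,"wx":0,"wy":0,"wz":0},
    {"dx":0,"dy":0.003,"dz":0,"wx":0,"wy":0,"wz":0},
  ],
)

```text
clock: 6.75
tool_pos: [0.5253, 0.1926, 0.3555]
eef_rot: [0.446, -0.547, 0.548, -0.447]
contact_force: [-3.8, -3.3, 24.3]
opening: 0.58
```

Run:
```python
from h import *
st()
```

```text
t 6.75 tcp [0.5253 0.1926 0.3555] jawyaw -0.2024 F [-3.8  -3.32 24.31] M [-0.72  0.68 -0.04] open 0.58 q [-0.17  0.69 -0.44  1.81  0.42  0.73 -1.05]
```

Emit:
arm_command(
  deltas=[
    {"dx":0.0003,"dy":0,"dz":-0.0003,"wx":0,"wy":-0.02,"wz":0},
    {"dx":0.0005,"dy":0,"dz":-0.0005,"wx":0,"wy":-0.06,"wz":0},
    {"dx":0.0005,"dy":0,"dz":-0.0005,"wx":0,"wy":-0.1,"wz":0},
    {"dx":0.0005,"dy":0,"dz":-0.0005,"wx":0,"wy":-0.14,"wz":0},
    {"dx":0.0005,"dy":0,"dz":-0.0005,"wx":0,"wy":-0.14,"wz":0},
  ],
)

```text
clock: 7.25
tool_pos: [0.5253, 0.1925, 0.3555]
eef_rot: [0.475, -0.522, 0.523, -0.478]
contact_force: [-1.9, -2.9, 21.6]
opening: 0.587
```

Run:
```python
from h import *
st()
S=r.snapshot("side")
cv2.imwrite("pics/S3.png",cv2.resize(S[150:300,240:380],None,fx=4,fy=4,interpolation=cv2.INTER_CUBIC)[:590,:,::-1])
```

```text
t 7.25 tcp [0.5253 0.1925 0.3555] jawyaw -0.0922 F [-1.88 -2.9  21.61] M [-0.52  0.29 -0.08] open 0.587 q [-0.16  0.7  -0.47  1.81  0.45  0.74 -0.96]
```

View pics/S3.png

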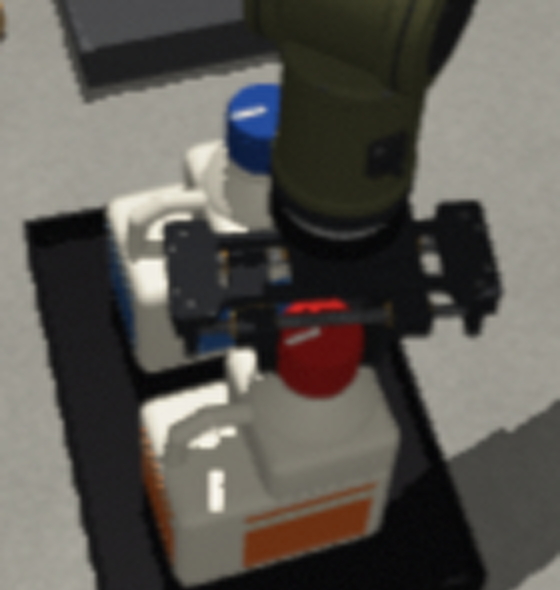

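The jug has not moved: its corner is still at crop (398,430). The cap is squarely gripped and the turning torque is only 0.08 N m, so the lugs are free. I'll keep turning while holding the push.

Emit:
arm_command(
  deltas=[
    {"dx":0.0003,"dy":0.0003,"dz":0,"wx":0,"wy":-0.06,"wz":0},
    {"dx":0.0003,"dy":0.0005,"dz":0,"wx":0,"wy":-0.14,"wz":0},
    {"dx":0.0003,"dy":0.0005,"dz":0,"wx":0,"wy":-0.22,"wz":0},
    {"dx":0.0003,"dy":0.0005,"dz":0,"wx":0,"wy":-0.3,"wz":0},
    {"dx":0.0003,"dy":0.0005,"dz":0,"wx":0,"wy":-0.3,"wz":0},
  ],
)

```text
clock: 7.8
tool_pos: [0.5254, 0.1928, 0.3555]
eef_rot: [-0.533, 0.462, -0.463, 0.537]
contact_force: [-1.0, -1.8, 23.5]
opening: 0.584
```

Run:
```python
from h import *
st()
```

```text
t 7.8 tcp [0.5254 0.1928 0.3555] jawyaw 0.1446 F [-0.96 -1.81 23.45] M [-0.42  0.4   0.04] open 0.584 q [-0.12  0.71 -0.54  1.81  0.51  0.76 -0.78]
```

Emit:
arm_command(
  deltas=[
    {"dx":0,"dy":0,"dz":0,"wx":0,"wy":-0.06,"wz":0},
    {"dx":0,"dy":0,"dz":0,"wx":0,"wy":-0.14,"wz":0},
    {"dx":0,"dy":0,"dz":0,"wx":0,"wy":-0.22,"wz":0},
    {"dx":0,"dy":0,"dz":0,"wx":0,"wy":-0.3,"wz":0},
    {"dx":0,"dy":0,"dz":0,"wx":0,"wy":-0.3,"wz":0},
  ],
)

```text
clock: 8.3
tool_pos: [0.5256, 0.1932, 0.3555]
eef_rot: [-0.583, 0.396, -0.397, 0.588]
contact_force: [-0.8, -1.5, 24.2]
opening: 0.583
```

Run:
```python
from h import *
st()
```

```text
t 8.3 tcp [0.5256 0.1932 0.3555] jawyaw 0.3805 F [-0.78 -1.48 24.19] M [-0.28  0.22  0.  ] open 0.583 q [-0.08  0.73 -0.61  1.81  0.56  0.78 -0.6 ]
```

Emit:
arm_command(
  deltas=[
    {"dx":0.0002,"dy":-0.0002,"dz":0,"wx":0,"wy":-0.06,"wz":0},
    {"dx":0.0003,"dy":-0.0003,"dz":0,"wx":0,"wy":-0.14,"wz":0},
    {"dx":0.0003,"dy":-0.0003,"dz":0,"wx":0,"wy":-0.22,"wz":0},
    {"dx":0.0003,"dy":-0.0003,"dz":0,"wx":0,"wy":-0.3,"wz":0},
    {"dx":0.0003,"dy":-0.0003,"dz":0,"wx":0,"wy":-0.3,"wz":0},
  ],
)

```text
clock: 8.8
tool_pos: [0.5256, 0.1932, 0.3556]
eef_rot: [-0.626, 0.324, -0.326, 0.63]
contact_force: [-0.0, 1.0, 20.3]
opening: 0.582
```

Run:
```python
from h import *
st()
S=r.snapshot("side")
cv2.imwrite("pics/S4.png",cv2.resize(S[150:300,240:380],None,fx=4,fy=4,interpolation=cv2.INTER_CUBIC)[:590,:,::-1])
```

```text
t 8.8 tcp [0.5256 0.1932 0.3556] jawyaw 0.6164 F [-0.03  1.01 20.33] M [-0.09  0.    0.01] open 0.582 q [-0.05  0.74 -0.67  1.8   0.62  0.81 -0.41]
```

View pics/S4.png

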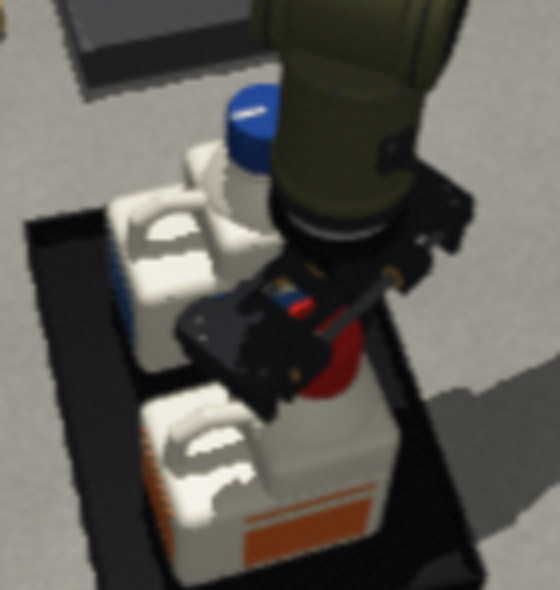

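The jug is still in place, with its corner at crop (398,432) and orange label unchanged, and the cap has turned 0.82 rad. I'll push a touch more and finish the turn.

Emit:
arm_command(
  deltas=[
    {"dx":0,"dy":0.0004,"dz":0,"wx":0,"wy":-0.06,"wz":0},
    {"dx":0,"dy":0.0005,"dz":0,"wx":0,"wy":-0.14,"wz":0},
    {"dx":0,"dy":0.0005,"dz":0,"wx":0,"wy":-0.22,"wz":0},
    {"dx":0,"dy":0.0005,"dz":0,"wx":0,"wy":-0.3,"wz":0},
    {"dx":0,"dy":0.0005,"dz":0,"wx":0,"wy":-0.3,"wz":0},
  ],
)

```text
clock: 9.35
tool_pos: [0.5256, 0.1934, 0.3555]
eef_rot: [-0.66, 0.247, -0.25, 0.664]
contact_force: [-0.9, -1.0, 24.4]
opening: 0.582
```

Run:
```python
from h import *
st()
```

```text
t 9.35 tcp [0.5256 0.1934 0.3555] jawyaw 0.8522 F [-0.92 -1.04 24.39] M [-0.22  0.16  0.  ] open 0.582 q [-0.01  0.76 -0.74  1.8   0.67  0.84 -0.22]
```

Turned 1.055 rad. I'll lift slowly and watch the force.

Emit:
arm_command(
  deltas=[
    {"dx":0,"dy":-0.0025,"dz":0,"wx":0,"wy":0,"wz":0},
    {"dx":0,"dy":-0.005,"dz":0,"wx":0,"wy":0,"wz":0},
    {"dx":0,"dy":-0.0075,"dz":0,"wx":0,"wy":0,"wz":0},
    {"dx":0,"dy":-0.01,"dz":0,"wx":0,"wy":0,"wz":0},
    {"dx":0,"dy":-0.01,"dz":0,"wx":0,"wy":0,"wz":0},
  ],
)

```text
clock: 9.85
tool_pos: [0.5247, 0.1917, 0.3619]
eef_rot: [-0.662, 0.249, -0.249, 0.662]
contact_force: [1.0, 2.2, 1.0]
opening: 0.585
```

Run:
```python
from h import *
st()
```

```text
t 9.85 tcp [0.5247 0.1917 0.3619] jawyaw 0.8507 F [0.99 2.18 0.99] M [ 0.47 -0.38  0.03] open 0.585 q [-0.01  0.75 -0.74  1.8   0.65  0.86 -0.21]
```

Emit:
arm_command(
  deltas=[
    {"dx":0,"dy":-0.001,"dz":0.0005,"wx":0,"wy":0,"wz":0},
    {"dx":0,"dy":-0.002,"dz":0.0005,"wx":0,"wy":0,"wz":0},
    {"dx":0,"dy":-0.003,"dz":0.0005,"wx":0,"wy":0,"wz":0},
    {"dx":0,"dy":-0.004,"dz":0.0005,"wx":0,"wy":0,"wz":0},
    {"dx":0,"dy":-0.004,"dz":0.0005,"wx":0,"wy":0,"wz":0},
  ],
)

```text
clock: 10.35
tool_pos: [0.5251, 0.1917, 0.366]
eef_rot: [0.662, -0.249, 0.249, -0.662]
contact_force: [-0.1, 2.4, -1.7]
opening: 0.585
```

Run:
```python
from h import *
st()
```

```text
t 10.35 tcp [0.5251 0.1917 0.366 ] jawyaw 0.8502 F [-0.05  2.42 -1.65] M [ 0.47 -0.16  0.01] open 0.585 q [-0.    0.74 -0.75  1.79  0.65  0.87 -0.2 ]
```

Emit:
arm_command(
  deltas=[
    {"dx":-0.0003,"dy":-0.003,"dz":0.0004,"wx":0,"wy":0,"wz":0},
    {"dx":-0.0003,"dy":-0.006,"dz":0.0004,"wx":0,"wy":0,"wz":0},
    {"dx":-0.0003,"dy":-0.009,"dz":0.0004,"wx":0,"wy":0,"wz":0},
    {"dx":-0.0003,"dy":-0.012,"dz":0.0004,"wx":0,"wy":0,"wz":0},
    {"dx":-0.0003,"dy":-0.014,"dz":0.0004,"wx":0,"wy":0,"wz":0},
  ],
)

```text
clock: 10.85
tool_pos: [0.5254, 0.1919, 0.3804]
eef_rot: [0.662, -0.249, 0.25, -0.661]
contact_force: [-0.7, -0.0, -0.5]
opening: 0.584
```

Run:
```python
from h import *
st()
S=r.snapshot("side")
cv2.imwrite("pics/S5.png",cv2.resize(S[150:300,240:380],None,fx=4,fy=4,interpolation=cv2.INTER_CUBIC)[:590,:,::-1])
```

```text
t 10.85 tcp [0.5254 0.1919 0.3804] jawyaw 0.8497 F [-0.75 -0.02 -0.5 ] M [ 0.01 -0.16  0.03] open 0.584 q [ 0.    0.73 -0.76  1.78  0.63  0.9  -0.19]
```

View pics/S5.png

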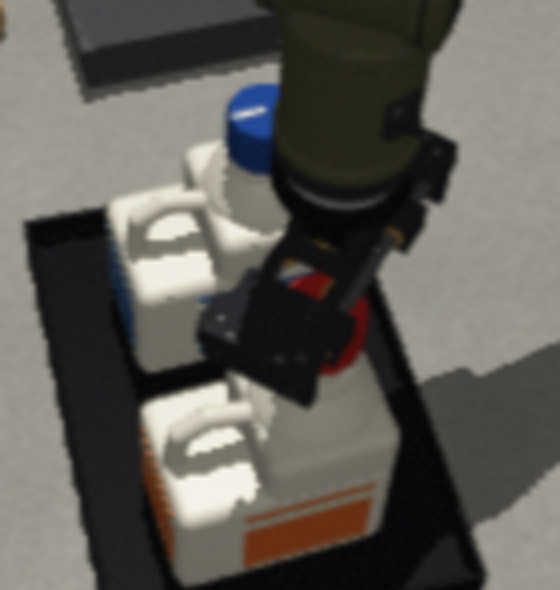

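The cap is rising with the tool and the jug stays put. I'll lift it clear.

Emit:
arm_command(
  deltas=[
    {"dx":0,"dy":-0.005,"dz":0,"wx":0,"wy":0,"wz":0},
    {"dx":0,"dy":-0.015,"dz":0,"wx":0,"wy":0,"wz":0},
    {"dx":0,"dy":-0.035,"dz":0,"wx":0,"wy":0,"wz":0},
    {"dx":0,"dy":-0.06,"dz":0,"wx":0,"wy":0,"wz":0},
    {"dx":0,"dy":-0.08,"dz":0,"wx":0,"wy":0,"wz":0},
  ],
)

```text
clock: 11.4
tool_pos: [0.5253, 0.1925, 0.462]
eef_rot: [-0.661, 0.249, -0.249, 0.662]
contact_force: [-0.0, -0.4, -1.0]
opening: 0.583
```

Run:
```python
from h import *
st()
S=r.snapshot("side")
cv2.imwrite("pics/S6.png",cv2.resize(S[130:300,220:390],None,fx=3.5,fy=3.5,interpolation=cv2.INTER_CUBIC)[:590,:,::-1])
go([.49,-.1,.47],0.3); go([.531,-.305,.30],0.0)
```

```text
t 11.4 tcp [0.5253 0.1925 0.462 ] jawyaw 0.8504 F [-0.04 -0.39 -0.96] M [ 0.   -0.15 -0.01] open 0.583 q [ 0.04  0.63 -0.83  1.67  0.52  1.06 -0.1 ]
w share [-8.600e-03  7.005e-01  4.000e-04] deg [-3.900e-01  3.152e+01  2.000e-02]
d share [ 0.1666 -0.0062 -0.244 ]
w share [-8.7000e-03  1.0825e+00 -9.0000e-04] deg [-3.900e-01  4.871e+01 -4.000e-02]
d share [ 0.3323  0.1633 -0.372 ]
```

View pics/S6.png

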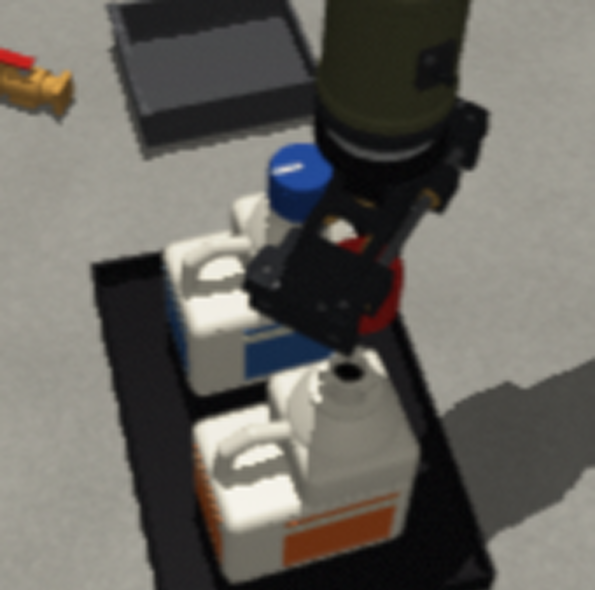

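The cap is off: the open mouth shows at crop (350,372), the cap is in the gripper and the jug stands. I'll carry it to the bin.

Emit:
arm_command(
  deltas=[
    {"dx":0.015,"dy":-0.005,"dz":-0.017,"wx":0,"wy":0.03,"wz":0},
    {"dx":0.04,"dy":-0.008,"dz":-0.045,"wx":0,"wy":0.12,"wz":0},
    {"dx":0.07,"dy":-0.008,"dz":-0.078,"wx":0,"wy":0.22,"wz":0},
    {"dx":0.1,"dy":-0.008,"dz":-0.112,"wx":0,"wy":0.32,"wz":0},
    {"dx":0.13,"dy":-0.008,"dz":-0.145,"wx":0,"wy":0.42,"wz":0},
  ],
)

```text
clock: 11.95
tool_pos: [0.527, -0.0042, 0.4682]
eef_rot: [0.611, -0.355, 0.356, -0.611]
contact_force: [0.8, 0.3, -0.5]
opening: 0.584
```

Run:
```python
from h import *
st()
go([.531,-.305,.47],0.07)
```

```text
t 11.95 tcp [ 0.527  -0.0042  0.4682] jawyaw 0.5175 F [ 0.76  0.33 -0.52] M [-0.01 -0.12  0.02] open 0.584 q [ 0.39  0.56 -0.77  1.76  0.46  1.01 -0.03]
w share [-2.000e-04  5.697e-01  5.000e-04] deg [-1.000e-02  2.564e+01  2.000e-02]
d share [ 0.2634 -0.0017 -0.1453]
```

Emit:
arm_command(
  deltas=[
    {"dx":0.035,"dy":-0.001,"dz":-0.02,"wx":0,"wy":0.1,"wz":0},
    {"dx":0.075,"dy":-0.001,"dz":-0.042,"wx":0,"wy":0.2,"wz":0},
    {"dx":0.115,"dy":-0.001,"dz":-0.064,"wx":0,"wy":0.3,"wz":0},
    {"dx":0.155,"dy":-0.001,"dz":-0.086,"wx":0,"wy":0.4,"wz":0},
    {"dx":0.19,"dy":-0.001,"dz":-0.105,"wx":0,"wy":0.5,"wz":0},
  ],
)

```text
clock: 12.45
tool_pos: [0.5302, -0.2223, 0.4691]
eef_rot: [0.53, -0.468, 0.469, -0.53]
contact_force: [1.4, 0.1, -0.8]
opening: 0.584
```

Run:
```python
from h import *
st()
go([.531,-.305,.36],0.07)
T=r.snapshot("top")
cv2.imwrite("pics/T7.png",T[:,:,::-1])
```

```text
t 12.45 tcp [ 0.5302 -0.2223  0.4691] jawyaw 0.1228 F [ 1.41  0.05 -0.76] M [ 0.01 -0.13 -0.06] open 0.584 q [ 0.69  0.61 -0.65  1.62  0.41  1.05  0.04]
w share [0.0002 0.0673 0.0009] deg [0.01 3.03 0.04]
d share [ 0.0821  0.1092 -0.0093]
```

View pics/T7.png

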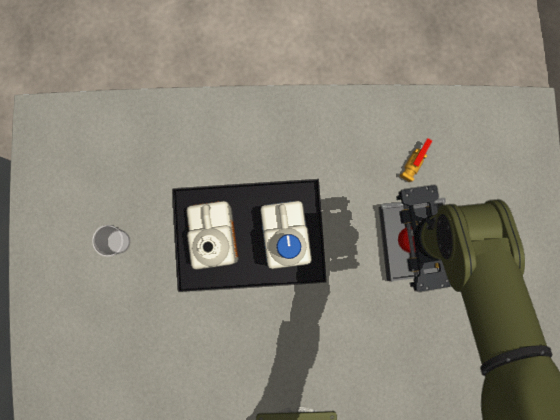

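In the top view the open neck is at (208,247) on an undisturbed jug, and the cap is entering over the bin. I'll check the bin centre estimate against both earlier pictures.

Run:
```python
from h import *
T=cv2.imread("pics/top0.png");S=cv2.imread("pics/side0.png")
c,yw=np.array([.531,-.305]),.075
u=np.array([np.cos(yw),np.sin(yw)]);v=np.array([-u[1],u[0]])
for n,im,(y0,y1,x0,x1) in(("top",T,(180,300,360,470)),("side",S,(105,185,230,340))):
    f=5; im=cv2.resize(im[y0:y1,x0:x1],None,fx=f,fy=f,interpolation=cv2.INTER_CUBIC)
    for z,col in((.005,(0,255,0)),(.05,(0,255,255))):
        P=[proj(n,[*(c+a*.09*u+b*.075*v),z]) for a,b in((1,1),(1,-1),(-1,-1),(-1,1))]
        P=np.array([((p[0]-x0+.5)*f-.5,(p[1]-y0+.5)*f-.5) for p in P]).astype(int)
        cv2.polylines(im,[P],True,col,1)
    cv2.imwrite(f"pics/bin_{n}.png",im)
```

```text
(no output)
```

View pics/bin_top.png

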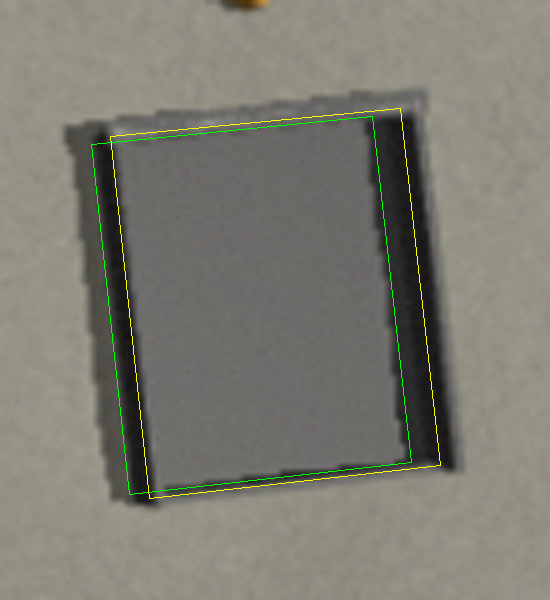

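View pics/bin_side.png

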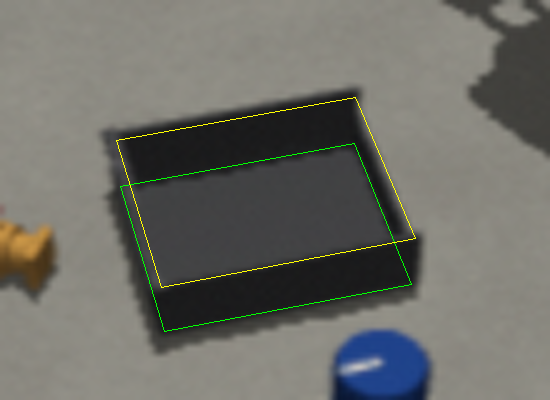

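The overlay fits the floor and rim edges in both views, so the centre (0.531,-0.305) is good. I'll move over it and down.

Emit:
arm_command(
  deltas=[
    {"dx":0.03,"dy":0.0,"dz":-0.003,"wx":0,"wy":0.03,"wz":0},
    {"dx":0.06,"dy":0.005,"dz":-0.007,"wx":0,"wy":0.067,"wz":0},
    {"dx":0.082,"dy":0.025,"dz":-0.009,"wx":0,"wy":0.067,"wz":0},
    {"dx":0.082,"dy":0.06,"dz":-0.009,"wx":0,"wy":0.067,"wz":0},
    {"dx":0.082,"dy":0.09,"dz":-0.009,"wx":0,"wy":0.067,"wz":0},
  ],
)

```text
clock: 13.0
tool_pos: [0.5318, -0.3028, 0.3778]
eef_rot: [-0.518, 0.481, -0.481, 0.518]
contact_force: [-0.2, -0.2, -0.5]
opening: 0.583
```

Run:
```python
from h import *
st()
go([.532,-.305,.21],0.07)
```

```text
t 13.0 tcp [ 0.5318 -0.3028  0.3778] jawyaw 0.0734 F [-0.19 -0.17 -0.52] M [-0.02 -0.12 -0.01] open 0.583 q [ 0.76  0.75 -0.58  1.62  0.49  0.92  0.07]
w share [-0.0002  0.0043  0.0002] deg [-0.01  0.19  0.01]
d share [0.0021 0.1678 0.    ]
```

Emit:
arm_command(
  deltas=[
    {"dx":0.001,"dy":0.035,"dz":0,"wx":0,"wy":0,"wz":0},
    {"dx":0.002,"dy":0.07,"dz":0,"wx":0,"wy":0,"wz":0},
    {"dx":0.002,"dy":0.105,"dz":0,"wx":0,"wy":0,"wz":0},
    {"dx":0.002,"dy":0.125,"dz":0,"wx":0,"wy":0,"wz":0},
    {"dx":0.002,"dy":0.135,"dz":0,"wx":0,"wy":0,"wz":0},
  ],
)

```text
clock: 13.5
tool_pos: [0.5318, -0.3035, 0.242]
eef_rot: [0.519, -0.482, 0.48, -0.518]
contact_force: [-0.5, 0.7, -0.5]
opening: 0.582
```

Run:
```python
from h import *
st()
go([.532,-.305,.182],0.07)
S=r.snapshot("side")
cv2.imwrite("pics/S8.png",cv2.resize(S[60:210,220:370],None,fx=3.8,fy=3.8,interpolation=cv2.INTER_CUBIC)[:590,:,::-1])
```

```text
t 13.5 tcp [ 0.5318 -0.3035  0.242 ] jawyaw 0.0757 F [-0.52  0.69 -0.53] M [-0.03 -0.05  0.02] open 0.582 q [ 0.7   0.93 -0.47  1.71  0.63  0.66 -0.04]
w share [ 0.0035  0.0072 -0.0023] deg [ 0.16  0.32 -0.1 ]
d share [0.0016 0.06   0.0002]
```

View pics/S8.png

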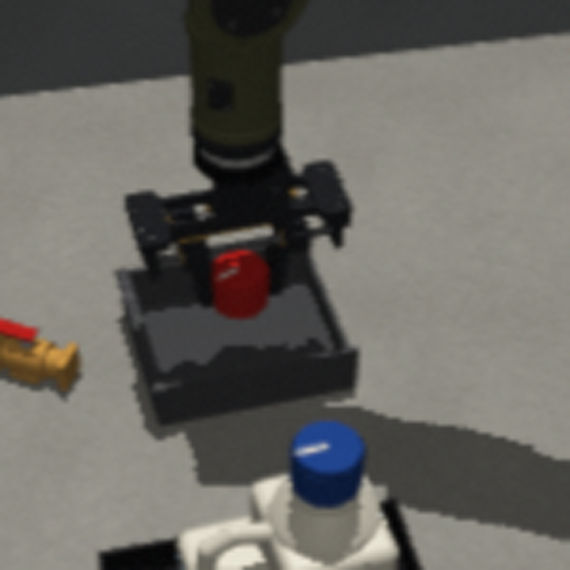

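The upright cap hangs above the bin floor at crop (240,285), with the gripper clear of the walls. I'll lower it.

Emit:
arm_command(
  deltas=[
    {"dx":0.001,"dy":0.015,"dz":0,"wx":0,"wy":0,"wz":0},
    {"dx":0.0015,"dy":0.03,"dz":0,"wx":0,"wy":0,"wz":0},
    {"dx":0.0015,"dy":0.043,"dz":0,"wx":0,"wy":0,"wz":0},
    {"dx":0.0015,"dy":0.053,"dz":0,"wx":0,"wy":0,"wz":0},
    {"dx":0.0015,"dy":0.057,"dz":0,"wx":0,"wy":0,"wz":0},
  ],
)

```text
clock: 14.05
tool_pos: [0.5322, -0.3054, 0.1858]
eef_rot: [0.519, -0.481, 0.48, -0.518]
contact_force: [-0.6, 0.0, -1.6]
opening: 0.583
```

Emit:
arm_command(
  deltas=[
    {"dx":0,"dy":0.001,"dz":0,"wx":0,"wy":0,"wz":0},
    {"dx":0,"dy":0.002,"dz":0,"wx":0,"wy":0,"wz":0},
    {"dx":0,"dy":0.003,"dz":0,"wx":0,"wy":0,"wz":0},
    {"dx":0,"dy":0.003,"dz":0,"wx":0,"wy":0,"wz":0},
    {"dx":0,"dy":0.003,"dz":0,"wx":0,"wy":0,"wz":0},
  ],
)

```text
clock: 14.55
tool_pos: [0.5326, -0.3057, 0.1843]
eef_rot: [-0.518, 0.481, -0.481, 0.518]
contact_force: [-0.2, -0.5, 0.3]
opening: 0.588
```

Run:
```python
from h import *
st()
go([.532,-.305,.178],0.07)
```

```text
t 14.55 tcp [ 0.5326 -0.3057  0.1843] jawyaw 0.0748 F [-0.19 -0.45  0.29] M [-0.02 -0.03  0.01] open 0.588 q [ 0.67  1.01 -0.41  1.72  0.69  0.56 -0.09]
w share [-0.0007  0.0061  0.0005] deg [-0.03  0.27  0.02]
d share [-0.0007  0.0063 -0.0005]
```

Emit:
arm_command(
  deltas=[
    {"dx":0,"dy":0.0005,"dz":0,"wx":0,"wy":0,"wz":0},
    {"dx":0,"dy":0.001,"dz":0,"wx":0,"wy":0,"wz":0},
    {"dx":0,"dy":0.0015,"dz":0,"wx":0,"wy":0,"wz":0},
    {"dx":0,"dy":0.002,"dz":0,"wx":0,"wy":0,"wz":0},
    {"dx":0,"dy":0.002,"dz":0,"wx":0,"wy":0,"wz":0},
  ],
)

```text
clock: 15.05
tool_pos: [0.5325, -0.3055, 0.1819]
eef_rot: [0.518, -0.481, 0.481, -0.518]
contact_force: [-0.3, -0.2, -0.4]
opening: 0.583
```

Run:
```python
from h import *
st()
```

```text
t 15.05 tcp [ 0.5325 -0.3055  0.1819] jawyaw 0.0749 F [-0.33 -0.24 -0.42] M [ 0.02 -0.06  0.  ] open 0.583 q [ 0.67  1.02 -0.41  1.72  0.69  0.56 -0.09]
```

Still in free air. I'll keep going down slowly.

Emit:
arm_command(
  deltas=[
    {"dx":0,"dy":0.0005,"dz":0,"wx":0,"wy":0,"wz":0},
    {"dx":0,"dy":0.001,"dz":0,"wx":0,"wy":0,"wz":0},
    {"dx":0,"dy":0.0015,"dz":0,"wx":0,"wy":0,"wz":0},
    {"dx":0,"dy":0.002,"dz":0,"wx":0,"wy":0,"wz":0},
    {"dx":0,"dy":0.002,"dz":0,"wx":0,"wy":0,"wz":0},
  ],
)

```text
clock: 15.55
tool_pos: [0.5325, -0.3056, 0.18]
eef_rot: [0.518, -0.481, 0.481, -0.518]
contact_force: [-0.3, 0.6, -1.4]
opening: 0.583
```

Emit:
arm_command(
  deltas=[
    {"dx":0,"dy":0.0005,"dz":0,"wx":0,"wy":0,"wz":0},
    {"dx":0,"dy":0.001,"dz":0,"wx":0,"wy":0,"wz":0},
    {"dx":0,"dy":0.0015,"dz":0,"wx":0,"wy":0,"wz":0},
    {"dx":0,"dy":0.0015,"dz":0,"wx":0,"wy":0,"wz":0},
    {"dx":0,"dy":0.0015,"dz":0,"wx":0,"wy":0,"wz":0},
  ],
)

```text
clock: 16.05
tool_pos: [0.5325, -0.3056, 0.1785]
eef_rot: [0.518, -0.481, 0.481, -0.518]
contact_force: [-0.1, 0.0, -0.7]
opening: 0.578
```

Emit:
arm_command(
  deltas=[
    {"dx":0,"dy":0.0005,"dz":0,"wx":0,"wy":0,"wz":0},
    {"dx":0,"dy":0.001,"dz":0,"wx":0,"wy":0,"wz":0},
    {"dx":0,"dy":0.0015,"dz":0,"wx":0,"wy":0,"wz":0},
    {"dx":0,"dy":0.0015,"dz":0,"wx":0,"wy":0,"wz":0},
    {"dx":0,"dy":0.0015,"dz":0,"wx":0,"wy":0,"wz":0},
  ],
)

```text
clock: 16.55
tool_pos: [0.5325, -0.3056, 0.1772]
eef_rot: [0.518, -0.481, 0.481, -0.518]
contact_force: [-0.7, 0.4, 1.5]
opening: 0.582
```

Run:
```python
from h import *
st()
S=r.snapshot("side")
cv2.imwrite("pics/S9.png",cv2.resize(S[80:190,230:340],None,fx=5,fy=5,interpolation=cv2.INTER_CUBIC)[:590,:,::-1])
```

```text
t 16.55 tcp [ 0.5325 -0.3056  0.1772] jawyaw 0.0749 F [-0.72  0.43  1.49] M [ 0.04 -0.02  0.02] open 0.582 q [ 0.67  1.02 -0.4   1.72  0.7   0.55 -0.1 ]
```

View pics/S9.png

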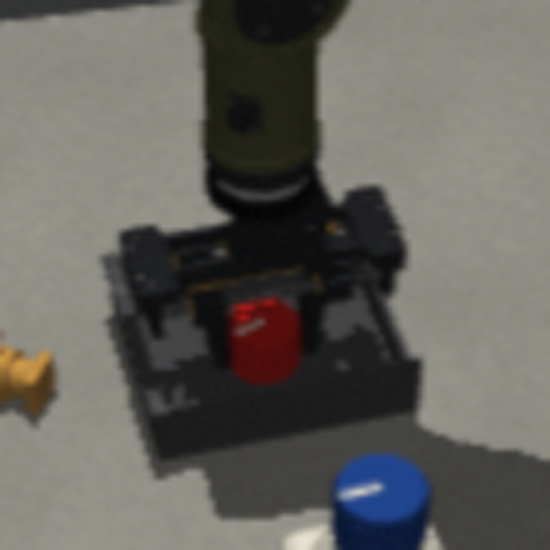

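The force rose to +1.5 N at the predicted height, and the cap appears to rest on the floor at crop (265,345). A small nudge will confirm contact.

Emit:
arm_command(
  deltas=[
    {"dx":0,"dy":0.0003,"dz":0,"wx":0,"wy":0,"wz":0},
    {"dx":0,"dy":0.0005,"dz":0,"wx":0,"wy":0,"wz":0},
    {"dx":0,"dy":0.0005,"dz":0,"wx":0,"wy":0,"wz":0},
    {"dx":0,"dy":0.0005,"dz":0,"wx":0,"wy":0,"wz":0},
    {"dx":0,"dy":0.0005,"dz":0,"wx":0,"wy":0,"wz":0},
  ],
)

```text
clock: 17.1
tool_pos: [0.5325, -0.3056, 0.1771]
eef_rot: [0.518, -0.481, 0.481, -0.518]
contact_force: [-1.5, 1.0, 5.1]
opening: 0.584
```

Emit:
arm_command(
  deltas=[
    {"dx":0,"dy":-0.0004,"dz":0,"wx":0,"wy":0,"wz":0},
    {"dx":0,"dy":-0.0006,"dz":0,"wx":0,"wy":0,"wz":0},
    {"dx":0,"dy":-0.0006,"dz":0,"wx":0,"wy":0,"wz":0},
    {"dx":0,"dy":-0.0006,"dz":0,"wx":0,"wy":0,"wz":0},
    {"dx":0,"dy":-0.0006,"dz":0,"wx":0,"wy":0,"wz":0},
  ],
  grip_force=10,
)

```text
clock: 17.6
tool_pos: [0.5325, -0.3056, 0.177]
eef_rot: [-0.518, 0.481, -0.481, 0.518]
contact_force: [0.3, -0.4, 0.7]
opening: 0.595
```

Emit:
arm_command(
  deltas=[
    {"dx":0,"dy":0,"dz":0,"wx":0,"wy":0,"wz":0},
    {"dx":0,"dy":0,"dz":0,"wx":0,"wy":0,"wz":0},
    {"dx":0,"dy":0,"dz":0,"wx":0,"wy":0,"wz":0},
    {"dx":0,"dy":0,"dz":0,"wx":0,"wy":0,"wz":0},
    {"dx":0,"dy":0,"dz":0,"wx":0,"wy":0,"wz":0},
  ],
  claw=0.75,
)

```text
clock: 18.1
tool_pos: [0.5325, -0.3056, 0.1772]
eef_rot: [0.518, -0.481, 0.481, -0.518]
contact_force: [0.0, 0.2, 0.3]
opening: 0.876
```

Run:
```python
from h import *
st()
```

```text
t 18.1 tcp [ 0.5325 -0.3056  0.1772] jawyaw 0.0748 F [0.   0.24 0.28] M [-0.01 -0.09 -0.02] open 0.876 q [ 0.67  1.02 -0.4   1.72  0.7   0.55 -0.1 ]
```

Released. I'll retreat straight up, then aside for a clear look.

Emit:
arm_command(
  deltas=[
    {"dx":0,"dy":-0.005,"dz":0,"wx":0,"wy":0,"wz":0},
    {"dx":0,"dy":-0.02,"dz":0,"wx":0,"wy":0,"wz":0},
    {"dx":0,"dy":-0.045,"dz":0,"wx":0,"wy":0,"wz":0},
    {"dx":0,"dy":-0.08,"dz":0,"wx":0,"wy":0,"wz":0},
    {"dx":0,"dy":-0.12,"dz":0,"wx":0,"wy":0,"wz":0},
  ],
)

```text
clock: 18.6
tool_pos: [0.5321, -0.3054, 0.2988]
eef_rot: [0.519, -0.481, 0.48, -0.518]
contact_force: [0.8, -0.1, 0.0]
opening: 0.875
```

Emit:
arm_command(
  deltas=[
    {"dx":0.01,"dy":-0.04,"dz":-0.01,"wx":0,"wy":0,"wz":0},
    {"dx":0.035,"dy":-0.08,"dz":-0.035,"wx":0,"wy":0,"wz":0},
    {"dx":0.065,"dy":-0.11,"dz":-0.065,"wx":0,"wy":0,"wz":0},
    {"dx":0.095,"dy":-0.12,"dz":-0.095,"wx":0,"wy":0,"wz":0},
    {"dx":0.125,"dy":-0.12,"dz":-0.12,"wx":0,"wy":0,"wz":0},
  ],
)

```text
clock: 19.1
tool_pos: [0.4206, -0.4408, 0.4212]
eef_rot: [0.519, -0.479, 0.483, -0.518]
contact_force: [0.2, -0.1, -0.6]
opening: 0.877
```

Emit:
arm_command(
  deltas=[
    {"dx":0.02,"dy":0,"dz":-0.02,"wx":0,"wy":0,"wz":0},
    {"dx":0.05,"dy":0,"dz":-0.04,"wx":0,"wy":0,"wz":0},
    {"dx":0.07,"dy":0,"dz":-0.06,"wx":0,"wy":0,"wz":0},
    {"dx":0.08,"dy":0,"dz":-0.07,"wx":0,"wy":0,"wz":0},
    {"dx":0.08,"dy":0,"dz":-0.07,"wx":0,"wy":0,"wz":0},
  ],
)

```text
clock: 19.6
tool_pos: [0.3565, -0.5256, 0.4176]
eef_rot: [0.518, -0.482, 0.482, -0.517]
contact_force: [0.8, -0.4, 0.5]
opening: 0.876
```

Run:
```python
from h import *
st()
for n in("side","top"):
    I=r.snapshot(n); cv2.imwrite(f"pics/{n}9.png",I[:,:,::-1])
    cs,_=cv2.findContours(mask(I,(0,150,60),(6,255,255)),cv2.RETR_EXTERNAL,cv2.CHAIN_APPROX_NONE)
    for c in cs:
        if cv2.contourArea(c)>30: print(n,cv2.boundingRect(c),cv2.minEnclosingCircle(c))
    print(n,"expected cap top",proj(n,[.532,-.305,.043]))
```

```text
t 19.6 tcp [ 0.3565 -0.5256  0.4176] jawyaw 0.071 F [ 0.84 -0.44  0.48] M [ 0.   -0.11  0.02] open 0.876 q [ 1.23  0.75 -0.64  1.5   0.48  1.05  0.55]
side (209, 142, 20, 8) ((218.5, 146.0), 9.962529182434082)
side (275, 139, 15, 18) ((282.0, 147.5), 8.558721542358398)
side (337, 0, 53, 41) ((364.2444763183594, 15.442505836486816), 29.177263259887695)
side expected cap top [281.83967948 143.78342599]
top (402, 230, 23, 21) ((412.8043518066406, 239.71739196777344), 11.426072120666504)
top (414, 139, 18, 27) ((422.5, 152.0), 14.705541610717773)
top expected cap top [414.25835281 239.63394246]
```

View pics/side9.png

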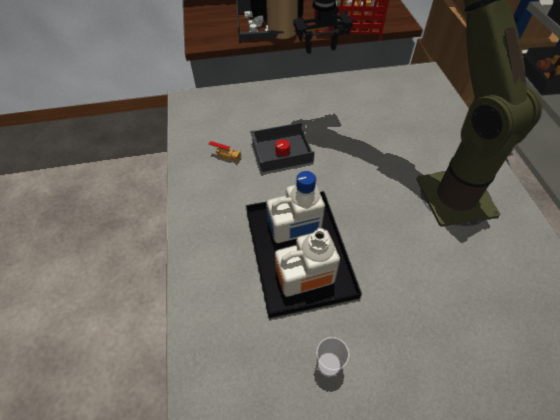

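View pics/top9.png

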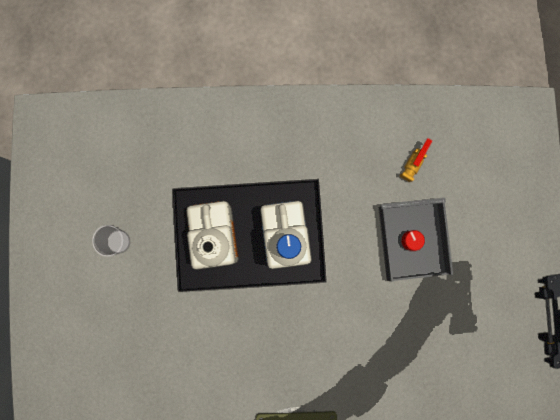

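The side view shows the red cap upright in the bin at (282,147), and the top view shows it at (413,240) with the dash facing up, next to the predicted centre (414,240). The jug stands open, and the blue-capped jug, valve and beaker are unmoved. I'll hand it in.

Run:
```python
from h import *
a=cv2.imread("pics/top0.png");b=cv2.imread("pics/top9.png")
for n,(x0,y0,x1,y1) in dict(jug=(185,198,192,275),beaker=(90,222,132,258),valve=(398,135,435,185),spare=(255,195,318,275)).items():
    print(n,np.abs(a[y0:y1,x0:x1].astype(int)-b[y0:y1,x0:x1]).mean().round(2))
print(r.finish_job())
```

```text
jug 4.26
beaker 2.08
valve 2.24
spare 2.42
the job is handed in; nothing more can be done
None
```

The job is handed in at about 20 s of the 64 s allowed; the hand-in gives no verdict.

**Opening:** I gripped the red cap and pushed it down with 20–24 N at each reading. I held that push while turning the cap anticlockwise 1.055 rad, then lifted it straight off.

**Jug:** It looked undisturbed in every picture. Moment about the turning axis stayed within 0.1 N m.

**Placing:** I lowered the cap onto the bin floor until contact registered (+1.5 N, then +5.1 N on a small confirming nudge), eased off, opened the gripper and withdrew.

**Last checks:**
- The cap stands upright with the dash facing up, within about 1–2 px (a few mm) of the computed bin centre in the top view.
- The gripper is clear of everything.
- A before-and-after picture comparison of the blue-capped jug, valve and beaker showed only small differences (mean 2.1–2.4 grey levels).
- A narrow strip along the opened jug's edge differed more (mean 4.3). I did not follow that up. It could be a small change in lighting or a very slight shift, but I saw no displacement by eye.

No check failed outright.

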